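Load the press mandrels into their holders by height

ROBOT

A 6-joint arm with a two-finger parallel gripper is mounted at the origin on a cart in front of the work surface, level with it; the furniture and walls round the work are solid. World frame = base frame: x ahead of the robot, y to its left, z up, the work surface at z = 0. Lengths are in m, angles in degrees, forces in N, time in s.
With the tool pointing down it reaches from about 0.375 to 0.9 m from the base axis. Payload 3.1 kg.
Tool frame: the origin (TCP) lies on the centre line of the jaws, within the pads' length; the fingertips stand 17 mm ahead of it and the grasp point (between the pads) lies 2 mm behind it; z points along the fingers, y is the line along which they close (so a half turn about z gives the same grasp; the last joint's range is limited). The gripper opens to 87 mm and grips with 3 to 60 N. Pads are 19 mm wide; open, the fingers measure 117 mm over their backs; the gripper's body (75 mm by 190 mm) begins 51 mm behind the grasp point.
Start: joints at [-82.821, 30.224, 82.088, -0, 67.689, -10.227], TCP at [0.187, -0.596, 0.24] pointing down, gripper open.
Joint ranges: [-176.69, 176.69], [-43.24, 126.21], [12.49, 139.97], [-82, 262], [0, 151.66], [-163.58, 163.58]. Speed limits (degrees/s): [159.86, 159.86, 180, 180, 180, 180].

INTERFACE

Orientations are given as a 3x3 rotation matrix whose columns are the frame's x, y, z axes.
In Python, from rig import bot, imaging, finder gives the robot as it stands. The module is installed in compiled form; this text tells all that it offers.
- The arm moves only by the tool play_rows, never from a script. Its argument "motion" is a list that holds one entry, the list of rows, each a list of 6 numbers: the shift along the tool's x, y, z in a scale on which 1.0 is 0.8 m, then the turn, a rotation vector about the tool's x, y, z in fractions of the full range, 1 being 90 degrees. In form: [[[dx, dy, dz, wx, wy, wz], ...]]. A call has 1 to 8 rows; each row is the pose to reach, as a shift and turn from the pose commanded when the call began, along the tool's axes at that moment; what a row does not reach only later rows make up. A row lasts 1/12 s, in which the tool goes at most 41.7 mm and 7.16 degrees, less where a joint would pass 70% of its speed; a pose out of reach is approached as far as the arm can. A shift or turn number past 1, either way, is cut back to 1. A call with a gripper value outside its range is refused whole. "fingers" is the finger opening in m, from 0 to 0.087, set as the call begins (left out, the last holds). The fingers move at their own pace and stop on an object; the grip force is fixed at half the most. Time passes only in rows, so rows that repeat a pose let the fingers close. It gives the time, the measured TCP pose, the force, the opening and the grip force at its end, in the units of the state.
- bot.read_state(): the state, without advancing time (a new reading comes with each control period).
- imaging.capture(name): name is "side" or "top" or "wrist"; returns a dict with "frame" (480x640x3 uint8, red, green, blue), "camera_matrix" (3x3 intrinsics, pixels), "k1" (the pictures are not rectified: a ray, as slopes to the right and down, at radius r is drawn at 1 + k1 r^2 times it, then the intrinsics apply), "R" (3x3) and "t" (3): a world point X has camera coordinates R X + t. Camera axes: x right, y down, z forward; pixel columns grow to the right and rows downward; lengths in m; the calibration is good to about 2 mm. A picture is of the moment at which its call begins. There is no depth.
- bot.hand_in(): hands the job in; it is judged then, once.
Trained networks look in the newest picture that a camera, given by its name, has taken for a name from the list of things; names that differ only in an ending like _2 or _b are one class to them, and where a whole thing is asked for, a point or a joint stands for the part that bears it (a point fixed in the world has none). Each returns a list of dicts, best first, with "confidence" (0 to 1); they miss things now and then, are a little off and sometimes report something else, mostly with a low value. They report only what shows in the picture. A call takes as long as a camera call. They do not tell look-alikes from the thing itself.
- finder.recognise(camera, name): "at" ([x, y, z] in m, in world coordinates, good to about 4 mm: the middle of the surface that is visible of it).
- finder.outline_of(camera, name): "pixels" (480x640 bool, what is visible of it).
The state is a dict: "time_s": time; "joint_positions": joint angles; "qvel": joint speeds; "tau": joint torques, N m; "position": TCP position; "tcp_rot": TCP orientation; "force": force on the tool from outside, world axes, zero at the start; "moment": the same for the moment, N m; "opening": opening from 0.0 (shut) to 1.0 (fully open); "grasp_force": force on a finger pad.
Only numpy, scipy, OpenCV 4.12 (cv2) and the standard library are available. Lean on these libraries where they do the work, as an engineer would, in place of code of your own. Each camera call takes 0.05 s, during which the arm holds its last target. There are 200 camera calls.

TASK

Put the three pale steel press mandrels into the tool holders by height: the shortest in the holder with one black stud, the middle one in the holder with two studs, the tallest in the holder with three. Set each one down upright, flat on the floor of its pocket, without dropping it, and leave the two black hubs and the round tin where they stand.

Things in the scene. Friction and masses are not known exactly. Their poses are not given: they have to be found in the camera images.
- mandrel_tall: Pale grey turned-steel press mandrel, a bored cylinder with chamfered ends and a groove round it, standing upright on the bench, the tallest of three: 66 mm high, 35 mm across, about 0.4 kg. Origin at the centre of its underside, z up.
- mandrel_middle: Pale grey turned-steel press mandrel, a bored cylinder with chamfered ends and a groove round it, standing upright on the bench, the middle one in height, and the thickest of three: 52 mm high, 41 mm across, about 0.43 kg. Origin at the centre of its underside, z up.
- mandrel_short: Pale grey turned-steel press mandrel, a bored cylinder with chamfered ends and a groove round it, standing upright on the bench, the shortest of three: 36 mm high, 30 mm across, about 0.17 kg. Origin at the centre of its underside, z up.
- pocket_1 (a point): Low aluminium tool holder fixed to the bench, marked by one black round stud in a row along one short edge. Block 100 x 84 mm, 12 mm high; round pocket 58 mm across, 6 mm deep (floor 6 mm above the bench). Studs 12 mm across, 3 mm high, 24 mm apart. This point is the centre of the pocket's floor; z up, -x towards the studs (row 46 mm, block edge 60 mm away; oppopoint edge 40 mm).
- pocket_2 (a point): Low aluminium tool holder fixed to the bench, marked by two black round studs in a row along one short edge. Block 100 x 84 mm, 12 mm high; round pocket 58 mm across, 6 mm deep (floor 6 mm above the bench). Studs 12 mm across, 3 mm high, 24 mm apart. This point is the centre of the pocket's floor; z up, -x towards the studs (row 46 mm, block edge 60 mm away; oppopoint edge 40 mm).
- pocket_3 (a point): Low aluminium tool holder fixed to the bench, marked by three black round studs in a row along one short edge. Block 100 x 84 mm, 12 mm high; round pocket 58 mm across, 6 mm deep (floor 6 mm above the bench). Studs 12 mm across, 3 mm high, 24 mm apart. This point is the centre of the pocket's floor; z up, -x towards the studs (row 46 mm, block edge 60 mm away; oppopoint edge 40 mm).
- hub_a: Black turned flanged hub, 41 mm across, 39 mm high, standing on the bench; not part of the job, leave it where it stands. Origin at the centre of its underside.
- hub_b: Black turned flanged hub, 41 mm across, 39 mm high, standing on the bench; not part of the job, leave it where it stands. Origin at the centre of its underside.
- tin: Round pale grey tin with a plain lid, 62 mm across, 48 mm high, wider than any mandrel and closed on top; not part of the job, leave it where it stands. Origin at the centre of its underside.
There are look-alikes about, which are no part of the job. What is shaped like the mandrel_tall but green or purple is not meant.

How it is judged:
By the outcome, as a careful person would: the job done as asked, in the order asked, and still so for the second after the job is handed in, with the robot touching nothing.
It also fails if it takes over 96 s, if anything falls off the work surface, if the arm or the gripper's body presses on something with over 40 N, if the wrist force passes 120 N, or if a joint passes its speed limit or range.

## Working session

There is one attempt and no reset: what is moved stays moved. The work goes in short steps, Python scripts to look and compute and a tool call to move; the robot and the scene stay as the last step left them, time stands still between calls to the robot, and variables do not carry over. Pictures are saved under pics/ and viewed, at most 14 in all, crops included, and the job is handed in when it is done.

Besides the shell and the picture viewer there is one more tool, called after ">>>" by a JSON object that holds its "name" and its "arguments", one argument or row to a line. play_rows: Moves the arm, as the interface text tells. Its arguments: {"type":"object","properties":{"motion":{"type":"array"},"fingers":{"type":"number"}},"required":["motion"]}

```bash
mkdir -p pics; ls; python3 - <<'E'
from rig import bot, imaging, finder
import cv2
s=bot.read_state(); print(s['time_s'],s['position'],s['tcp_rot'],s['opening'],s['force'])
for c in ['top','side']:
    d=imaging.capture(c); cv2.imwrite(f'pics/{c}0.png',d['frame'][:,:,::-1])
    print(c,d['camera_matrix'],d['k1'],d['R'],d['t'])
    for n in ['mandrel_tall','mandrel_middle','mandrel_short','pocket_1','pocket_2','pocket_3','hub_a','tin']:
        print(n,[( [round(float(v),3) for v in r['at']],round(r['confidence'],2)) for r in finder.recognise(c,n)])
E
```

```text
pics
0.0 [ 0.1868829  -0.59567409  0.23857686] [[ 9.54211168e-01  2.99133670e-01 -3.07531793e-04]
 [ 2.99133631e-01 -9.54208856e-01  2.12812943e-03]
 [ 3.43145606e-04 -2.12267797e-03 -9.99997688e-01]] 0.9978188635711263 [0.01208492 0.34586185 0.15939236]
top [[496.33964351   0.         320.49796655]
 [  0.         496.33964351 239.47105926]
 [  0.           0.           1.        ]] -0.05651559663365474 [[-0.01980384 -0.99979807 -0.00341054]
 [-0.99530253  0.02003789 -0.09471722]
 [ 0.09476643  0.00151876 -0.99549838]] [0.04823304 0.52996488 1.20625411]
mandrel_tall [([0.578, 0.214, 0.057], 0.74), ([0.523, 0.286, 0.059], 0.63), ([0.497, 0.156, 0.059], 0.5), ([0.635, 0.29, 0.056], 0.49)]
mandrel_middle [([0.575, 0.352, 0.045], 0.66)]
mandrel_short [([0.44, 0.232, 0.029], 0.68)]
pocket_1 [([0.567, -0.048, 0.015], 0.92), ([0.392, -0.17, 0.014], 0.76), ([0.559, -0.275, 0.013], 0.69)]
pocket_2 [([0.567, -0.048, 0.015], 0.92), ([0.392, -0.17, 0.014], 0.76), ([0.559, -0.275, 0.013], 0.69)]
pocket_3 [([0.567, -0.048, 0.015], 0.92), ([0.392, -0.17, 0.014], 0.76), ([0.559, -0.275, 0.013], 0.69
[... 426 characters left out ...]
0569  1.00330541]
mandrel_tall [([0.585, 0.23, 0.039], 0.96), ([0.637, 0.308, 0.039], 0.89), ([0.501, 0.17, 0.036], 0.82), ([0.523, 0.303, 0.038], 0.58), ([0.581, 0.102, 0.039], 0.32)]
mandrel_middle [([0.581, 0.374, 0.037], 0.73)]
mandrel_short [([0.435, 0.236, 0.024], 0.95)]
pocket_1 [([0.563, -0.269, 0.012], 0.87), ([0.387, -0.157, 0.015], 0.82), ([0.563, -0.049, 0.013], 0.66)]
pocket_2 [([0.563, -0.269, 0.012], 0.87), ([0.387, -0.157, 0.015], 0.82), ([0.563, -0.049, 0.013], 0.66)]
pocket_3 [([0.563, -0.269, 0.012], 0.87), ([0.387, -0.157, 0.015], 0.82), ([0.563, -0.049, 0.013], 0.66)]
hub_a [([0.432, 0.347, 0.024], 0.71), ([0.445, 0.091, 0.021], 0.52)]
tin [([0.581, 0.103, 0.041], 0.75)]
```

View pics/top0.png

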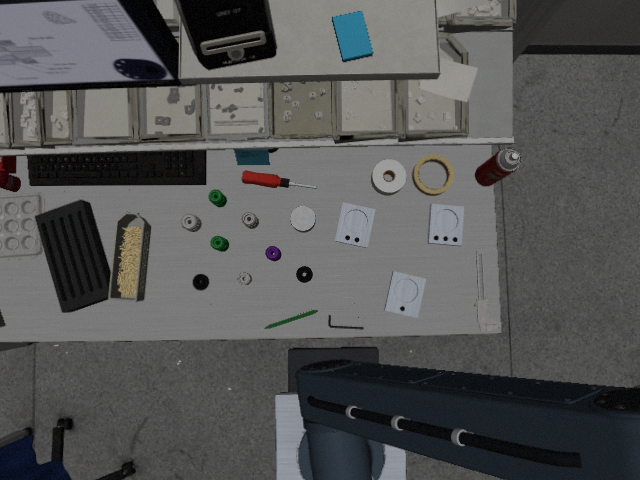

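View pics/side0.png

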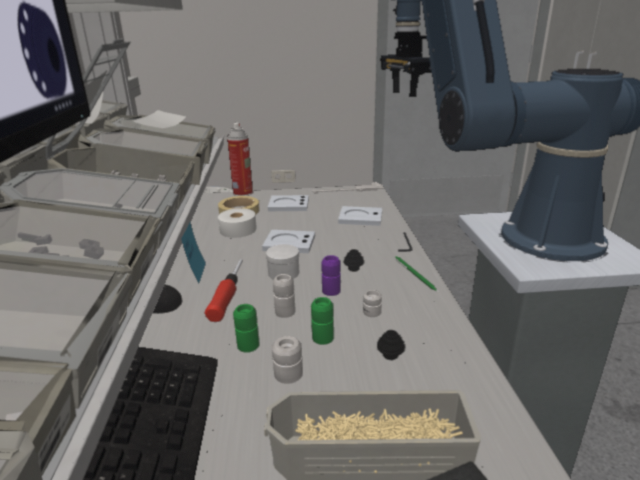

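The top view shows the pale tall mandrel at (250,219), the middle one at (190,222) and the short one at (245,279). The greens (217,198), (219,243) and the purple (273,253) are decoys, and the tin is at (302,218). The holders are at (405,295) with one stud, (355,225) with two and (446,225) with three. Next I'll fit the exact poses by matching silhouettes.

```bash
cat > h.py <<'E'
import numpy as np, cv2
from rig import bot, imaging, finder
from scipy.optimize import minimize
def proj(d,X):
    c=np.asarray(X)@d['R'].T+d['t']; s=c[:,:2]/c[:,2:]
    s=s*(1+d['k1']*(s**2).sum(1,keepdims=True)); K=d['camera_matrix']
    return s@K[:2,:2].T+K[:2,2]
def hull(d,X):
    return cv2.convexHull(proj(d,X).astype(np.float32))[:,0]
def cyl(p,r,h,z0=0):
    a=np.linspace(0,2*np.pi,48,endpoint=False); o=np.c_[np.cos(a),np.sin(a)]
    c=.003
    return np.vstack([np.c_[p[0]+k*o[:,0],p[1]+k*o[:,1],0*a+z] for k,z in((r-c,z0),(r,z0+c),(r,z0+h-c),(r-c,z0+h))])
def box(p):
    c,s=np.cos(p[2]),np.sin(p[2])
    return np.array([[p[0]+c*x-s*y,p[1]+s*x+c*y,z] for x in(-.06,.04) for y in(-.042,.042) for z in(0,.012)])
def cost(obs,X):
    e=0
    for d,m in obs:
        S=4; im=np.zeros((480*S,640*S),np.uint8); q=hull(d,X)
        a,b=q.min(0),q.max(0)
        cv2.fillConvexPoly(im,np.round((q+.5)*S*16-8).astype(np.int32),1,shift=4)
        y0,x0=np.maximum(np.array(m['bb'][:2])-40,0);y1,x1=np.array(m['bb'][2:])+40
        f=cv2.resize(im[y0*S:y1*S,x0*S:x1*S].astype(np.float32),None,fx=1/S,fy=1/S,interpolation=cv2.INTER_AREA)
        mm=m['m'][y0:y1,x0:x1][:f.shape[0],:f.shape[1]]
        e+=np.abs(f-mm).sum()/mm.sum()
    return e
def pick(cam,d,name,near):
    """outline whose centroid is nearest to projection of near"""
    q=proj(d,[near])[0]; best=None
    for o in finder.outline_of(cam,name):
        ys,xs=np.nonzero(o['pixels'])
        if len(xs)<20: continue
        dist=np.hypot(xs.mean()-q[0],ys.mean()-q[1])
        if best is None or dist<best[0]: best=(dist,o['pixels'].astype(np.float32),(ys.min(),xs.min(),ys.max(),xs.max()))
    if best is None or best[0]>25: return None
    return dict(m=best[1],bb=best[2])
def fit(obs,model,p0,st):
    r=minimize(lambda p:cost(obs,model(p)),p0,method='Nelder-Mead',options=dict(initial_simplex=[p0]+[np.array(p0)+np.eye(len(p0))[i]*st[i] for i in range(len(p0))],xatol=1e-4,fatol=1e-4))
    return r.x,r.fun
E
cat > a.py <<'E'
from h import *
D={c:imaging.capture(c) for c in('top','side')}
for n,p,r,h in (('mandrel_tall',(.578,.215),.0175,.066),('mandrel_middle',(.577,.36),.0205,.052),('mandrel_short',(.438,.233),.015,.036),('tin',(.58,.09),.031,.048)):
    ob={c:pick(c,D[c],n,(*p,h/2)) for c in D}
    for cs in (['top'],['side'],['top','side']):
        o=[(D[c],ob[c]) for c in cs if ob[c]]
        if o: x,f=fit(o,lambda p:cyl(p,r,h),p,[.008,.008]); print(n,cs,x.round(4),round(f,3))
for n,p,s in (('pocket_1',(.392,-.165),0),('pocket_2',(.565,-.048),0),('pocket_3',(.561,-.27),0)):
    ob={c:pick(c,D[c],n,(*p,.01)) for c in D}
    for cs in (['top'],['side'],['top','side']):
        o=[(D[c],ob[c]) for c in cs if ob[c]]
        if not o: continue
        x,f=min((fit(o,box,(*p,y),[.008,.008,.1]) for y in(-.3,0,.3)),key=lambda t:t[1]); print(n,cs,x.round(4),round(f,3))
E
python3 a.py
```

```text
mandrel_tall ['top'] [0.5818 0.2115] 0.172
mandrel_tall ['side'] [0.5804 0.2152] 0.067
mandrel_tall ['top', 'side'] [0.5812 0.2133] 0.265
mandrel_middle ['top'] [0.5794 0.36  ] 0.155
mandrel_middle ['side'] [0.5787 0.3639] 0.095
mandrel_middle ['top', 'side'] [0.5794 0.3617] 0.286
mandrel_short ['side'] [0.4372 0.2313] 0.049
mandrel_short ['top', 'side'] [0.4372 0.2313] 0.049
tin ['top'] [0.5834 0.0815] 0.07
tin ['side'] [0.5815 0.0799] 0.144
tin ['top', 'side'] [0.5822 0.081 ] 0.232
pocket_1 ['top'] [ 0.4011 -0.1716 -0.2498] 0.035
pocket_1 ['side'] [ 0.3989 -0.1708 -0.2235] 0.062
pocket_1 ['top', 'side'] [ 0.4002 -0.1712 -0.252 ] 0.113
pocket_2 ['top'] [ 0.578  -0.0514 -0.2347] 0.031
pocket_2 ['side'] [ 0.5748 -0.0526 -0.2491] 0.289
pocket_2 ['top', 'side'] [ 0.5768 -0.0517 -0.2437] 0.346
pocket_3 ['side'] [ 0.5718 -0.2791 -0.099 ] 0.081
pocket_3 ['top', 'side'] [ 0.5718 -0.2791 -0.099 ] 0.081
```

The rows are not in the units I measure in: shifts go in shares of 0.8 m and turns go in shares of 90 degrees. I convert before sending: 0.396 m / 0.8 = 0.495, -0.217 m / 0.8 = -0.2713.

>>> {"name": "play_rows", "arguments": {
  "motion": [
    [[0.495, -0.2713, 0, 0, 0, 0], [0.495, -0.2713, 0, 0, 0, 0], [0.495, -0.2713, 0, 0, 0, 0], [0.495, -0.2713, 0, 0, 0, 0], [0.495, -0.2713, 0, 0, 0, 0], [0.495, -0.2713, 0, 0, 0, 0], [0.495, -0.2713, 0, 0, 0, 0], [0.495, -0.2713, 0, 0, 0, 0]]
  ]
}}

```text
time_s: 2.37
position: [0.4192, -0.3545, 0.2398]
tcp_rot: [[0.954, 0.299, 0.0], [0.299, -0.954, -0.0], [0.0, 0.001, -1.0]]
force: [1.2, 0.7, 0.1]
opening: 0.999
grasp_force: 0.0
```

```bash
cat > s.py <<'E'
from h import *
import sys
s=bot.read_state(); print(s['time_s'],s['position'].round(4),s['tcp_rot'].round(4).tolist(),s['opening'],s['grasp_force'],s['force'].round(1))
if len(sys.argv)>3:
    t=np.array([float(v) for v in sys.argv[1:4]]); print('tool shift',(s['tcp_rot'].T@(t-s['position'])).round(4))
E
python3 s.py .5 -.27 .24
```

```text
2.3667 [ 0.4192 -0.3545  0.2398] [[0.9543, 0.2988, 0.0004], [0.2988, -0.9543, -0.0004], [0.0003, 0.0005, -1.0]] 0.9992932721753472 0.0 [1.2 0.7 0.1]
tool shift [ 0.1024 -0.0565 -0.0002]
```

Converted, 0.1 m / 0.8 = 0.125, -0.05 m / 0.8 = -0.0625.

>>> {"name": "play_rows", "arguments": {
  "motion": [
    [[0.125, -0.0625, 0, 0, 0, 0], [0.125, -0.0625, 0, 0, 0, 0], [0.125, -0.0625, 0, 0, 0, 0], [0.125, -0.0625, 0, 0, 0, 0], [0.125, -0.0625, 0, 0, 0, 0]]
  ]
}}

```text
time_s: 2.78
position: [0.4994, -0.277, 0.2396]
tcp_rot: [[0.953, 0.303, -0.0], [0.303, -0.953, -0.0], [-0.0, 0.0, -1.0]]
force: [0.2, -0.3, -0.5]
opening: 1.001
grasp_force: 0.0
```

```bash
python3 s.py .437 .231 .24; python3 - <<'E'
from h import *
d=imaging.capture('wrist'); cv2.imwrite('pics/w1.png',d['frame'][:,:,::-1])
print(d['R'].round(3),d['t'],-d['R'].T@d['t'])
D={'wrist':d,'top':imaging.capture('top')}
for n,p in (('pocket_1',(.4,-.171)),('pocket_2',(.577,-.052)),('pocket_3',(.572,-.278))):
  for c in D:
    o=pick(c,D[c],n,(*p,.01))
    if o is None: print(n,c,None); continue
    x,f=min((fit([(D[c],o)],box,(*p,y),[.008,.008,.1]) for y in(-.25,0)),key=lambda t:t[1]); print(n,c,x.round(4),round(f,3),o['bb'])
E
```

```text
2.7833 [ 0.4994 -0.277   0.2396] [[0.9531, 0.3027, -0.0001], [0.3027, -0.9531, -0.0003], [-0.0002, 0.0003, -1.0]] 1.0014508703806742 0.0 [ 0.2 -0.3 -0.5]
tool shift [ 0.0943 -0.5031 -0.0006]
[[ 0.303 -0.953  0.001]
 [-0.92  -0.292  0.263]
 [-0.25  -0.081 -0.965]] [-0.41647768  0.34732022  0.49299293] [ 0.56887978 -0.25561126  0.38492299]
pocket_1 wrist [ 0.4021 -0.1715 -0.2519] 0.35 (np.int64(214), np.int64(111), np.int64(319), np.int64(238))
pocket_1 top [ 0.4008 -0.1723 -0.2567] 0.036 (np.int64(272), np.int64(384), np.int64(316), np.int64(425))
pocket_2 wrist [ 0.5785 -0.051  -0.2323] 0.011 (np.int64(0), np.int64(9), np.int64(127), np.int64(154))
pocket_2 top [ 0.5777 -0.0513 -0.2342] 0.031 (np.int64(203), np.int64(335), np.int64(247), np.int64(374))
pocket_3 wrist [ 0.5747 -0.2802 -0.1122] 0.015 (np.int64(59), np.int64(275), np.int64(209), np.int64(413))
pocket_3 top [ 0.5749 -0.2806 -0.1056] 0.4 (np.int64(204), np.int64(428), np.int64(243), np.int64(463))
```

View pics/w1.png

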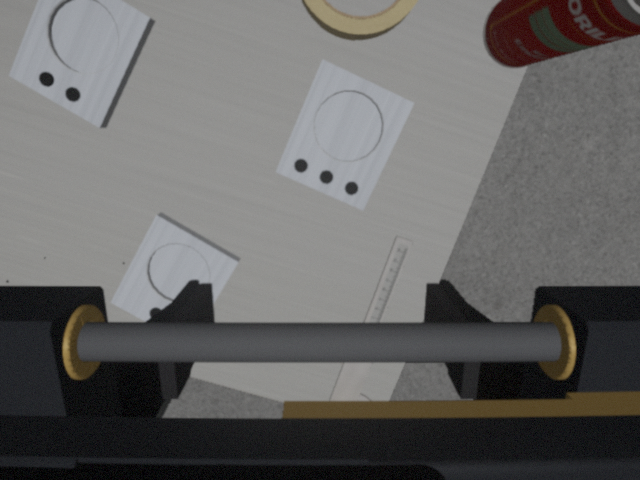

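The wrist view confirms the stud counts: three studs at (326,177), two at (60,87), one at (155,313). All the fits agree to about 2 mm. Moving over the short mandrel.

Converted, -0.503 m / 0.8 = -0.6288, 0.094 m / 0.8 = 0.1175.

>>> {"name": "play_rows", "arguments": {
  "motion": [
    [[0.1175, -0.6288, 0, 0, 0, 0], [0.1175, -0.6288, 0, 0, 0, 0], [0.1175, -0.6288, 0, 0, 0, 0], [0.1175, -0.6288, 0, 0, 0, 0], [0.1175, -0.6288, 0, 0, 0, 0], [0.1175, -0.6288, 0, 0, 0, 0], [0.1175, -0.6288, 0, 0, 0, 0], [0.1175, -0.6288, 0, 0, 0, 0]]
  ]
}}

```text
time_s: 3.85
position: [0.4584, 0.0538, 0.2398]
tcp_rot: [[0.955, 0.298, 0.001], [0.298, -0.955, -0.0], [0.001, 0.0, -1.0]]
force: [0.5, -0.8, 0.1]
opening: 1.002
grasp_force: 0.0
```

```bash
python3 s.py .437 .231 .24
```

```text
3.85 [0.4584 0.0538 0.2398] [[0.9547, 0.2976, 0.0007], [0.2976, -0.9547, -0.0], [0.0007, 0.0002, -1.0]] 1.0020602629934643 0.0 [ 0.5 -0.8  0.1]
tool shift [ 0.0323 -0.1755 -0.0002]
```

Converted, -0.175 m / 0.8 = -0.2188, 0.032 m / 0.8 = 0.04.

>>> {"name": "play_rows", "arguments": {
  "motion": [
    [[0.04, -0.2188, 0, 0, 0, 0], [0.04, -0.2188, 0, 0, 0, 0], [0.04, -0.2188, 0, 0, 0, 0], [0.04, -0.2188, 0, 0, 0, 0], [0.04, -0.2188, 0, 0, 0, 0], [0.04, -0.2188, 0, 0, 0, 0], [0.04, -0.2188, 0, 0, 0, 0]]
  ]
}}

```text
time_s: 4.43
position: [0.437, 0.2288, 0.2395]
tcp_rot: [[0.954, 0.301, 0.0], [0.301, -0.954, -0.001], [-0.0, 0.001, -1.0]]
force: [0.7, -0.4, -0.6]
opening: 0.998
grasp_force: 0.0
```

```bash
python3 s.py .437 .231 .24; python3 - <<'E'
from h import *
d=imaging.capture('wrist'); cv2.imwrite('pics/w2.png',d['frame'][:,:,::-1])
for n,p,r,h in (('mandrel_tall',(.581,.2135),.0175,.066),('mandrel_middle',(.579,.362),.0205,.052),('mandrel_short',(.438,.232),.015,.036)):
    print(n,proj(d,[(*p,h)])[0].round())
    o=pick('wrist',d,n,(*p,h/2))
    if o: x,f=fit([(d,o)],lambda p:cyl(p,r,h),p,[.008,.008]); print(x.round(4),round(f,3))
E
```

```text
4.4333 [0.437  0.2288 0.2395] [[0.9538, 0.3005, 0.0], [0.3005, -0.9538, -0.0009], [-0.0003, 0.0008, -1.0]] 0.9981157007113209 0.0 [ 0.7 -0.4 -0.6]
tool shift [ 0.0006 -0.0021 -0.0005]
mandrel_tall [401.  34.]
[0.5811 0.2117] 0.109
mandrel_middle [197. -27.]
mandrel_short [314. 212.]
[0.4397 0.229 ] 0.066
```

View pics/w2.png

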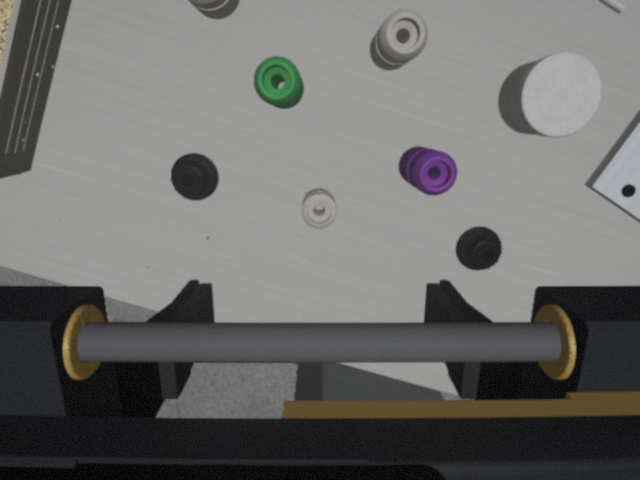

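The short mandrel's bore shows at (319,210), about 2 mm from the tool axis, so I'm descending.

Converted, 0.2135 m / 0.8 = 0.2669, 0.04 m / 0.8 = 0.05.

>>> {"name": "play_rows", "arguments": {
  "motion": [
    [[0.0025, -0.0006, 0.05, 0, 0, 0], [0.0025, -0.0006, 0.1, 0, 0, 0], [0.0025, -0.0006, 0.15, 0, 0, 0], [0.0025, -0.0006, 0.1875, 0, 0, 0], [0.0025, -0.0006, 0.225, 0, 0, 0], [0.0025, -0.0006, 0.25, 0, 0, 0], [0.0025, -0.0006, 0.2625, 0, 0, 0], [0.0025, -0.0006, 0.2669, 0, 0, 0]]
  ],
  "fingers": 0.065
}}

```text
time_s: 5.3
position: [0.4385, 0.2288, 0.0245]
tcp_rot: [[0.955, 0.297, -0.003], [0.297, -0.955, -0.001], [-0.003, -0.0, -1.0]]
force: [0.6, -0.5, 1.2]
opening: 0.75
grasp_force: 0.0
```

>>> {"name": "play_rows", "arguments": {
  "motion": [
    [[0, 0, 0, 0, 0, 0], [0, 0, 0, 0, 0, 0], [0, 0, 0, 0, 0, 0], [0, 0, 0, 0, 0, 0], [0, 0, 0, 0, 0, 0], [0, 0, 0, 0, 0, 0], [0, 0, 0, 0, 0, 0], [0, 0, 0, 0, 0, 0]]
  ],
  "fingers": 0.02
}}

```text
time_s: 5.97
position: [0.4392, 0.2303, 0.0267]
tcp_rot: [[0.954, 0.299, 0.001], [0.299, -0.954, 0.0], [0.001, 0.0, -1.0]]
force: [0.4, -1.5, 5.6]
opening: 0.336
grasp_force: 30.0
```

Converted, -0.12 m / 0.8 = -0.15, -0.09 m / 0.8 = -0.1125.

>>> {"name": "play_rows", "arguments": {
  "motion": [
    [[0, 0, -0.0125, 0, 0, 0], [0, 0, -0.0375, 0, 0, 0], [0, 0, -0.075, 0, 0, 0], [0, 0, -0.1125, 0, 0, 0], [0, 0, -0.15, 0, 0, 0], [0, 0, -0.15, 0, 0, 0]]
  ]
}}

```text
time_s: 6.47
position: [0.4417, 0.2312, 0.1511]
tcp_rot: [[0.954, 0.299, 0.01], [0.299, -0.954, 0.003], [0.01, 0.0, -1.0]]
force: [1.6, 0.8, -0.9]
opening: 0.335
grasp_force: 30.0
```

Converted, 0.273 m / 0.8 = 0.3413, 0.243 m / 0.8 = 0.3038.

>>> {"name": "play_rows", "arguments": {
  "motion": [
    [[-0.015, 0.035, 0, 0, 0, 0], [-0.0338, 0.0813, 0, 0, 0, 0], [-0.0525, 0.125, 0, 0, 0, 0], [-0.0713, 0.17, 0, 0, 0, 0], [-0.09, 0.215, 0, 0, 0, 0], [-0.1088, 0.2588, 0, 0, 0, 0], [-0.1275, 0.3038, 0, 0, 0, 0], [-0.1438, 0.3413, 0, 0, 0, 0]]
  ]
}}

```text
time_s: 7.13
position: [0.4099, -0.0667, 0.1458]
tcp_rot: [[0.954, 0.298, -0.001], [0.298, -0.954, 0.0], [-0.001, -0.0, -1.0]]
force: [0.2, 0.5, -1.9]
opening: 0.338
grasp_force: 30.0
```

```bash
python3 s.py .401 -.172 .145
```

```text
7.1333 [ 0.4099 -0.0667  0.1458] [[0.9544, 0.2985, -0.0006], [0.2985, -0.9544, 0.0001], [-0.0005, -0.0003, -1.0]] 0.3383195956874516 29.997310149046825 [ 0.2  0.5 -1.9]
tool shift [-0.04    0.0978  0.0008]
```

Converted, 0.098 m / 0.8 = 0.1225, -0.04 m / 0.8 = -0.05.

>>> {"name": "play_rows", "arguments": {
  "motion": [
    [[-0.0175, 0.0425, 0, 0, 0, 0], [-0.035, 0.085, 0, 0, 0, 0], [-0.0463, 0.1125, 0, 0, 0, 0], [-0.05, 0.1225, 0, 0, 0, 0], [-0.05, 0.1225, 0, 0, 0, 0], [-0.05, 0.1225, 0, 0, 0, 0], [-0.05, 0.1225, 0, 0, 0, 0]]
  ]
}}

```text
time_s: 7.72
position: [0.4011, -0.1683, 0.1457]
tcp_rot: [[0.954, 0.3, -0.002], [0.3, -0.954, 0.002], [-0.001, -0.002, -1.0]]
force: [0.3, 1.3, -1.4]
opening: 0.334
grasp_force: 30.0
```

```bash
python3 s.py .401 -.172 .032; python3 - <<'E'
from h import *
d=imaging.capture('wrist'); cv2.imwrite('pics/w3.png',d['frame'][:,:,::-1])
E
```

```text
7.7167 [ 0.4011 -0.1683  0.1457] [[0.9539, 0.3002, -0.0019], [0.3002, -0.9539, 0.0019], [-0.0012, -0.0024, -1.0]] 0.33433115572290967 29.99533458685619 [ 0.3  1.3 -1.4]
tool shift [-0.001   0.0038  0.1137]
```

View pics/w3.png

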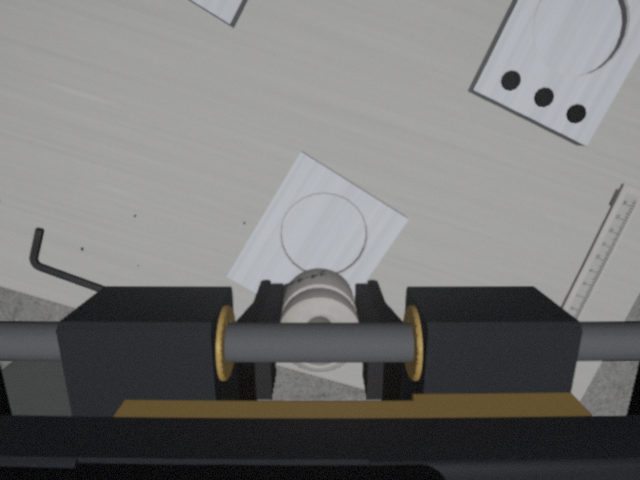

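Converted, 0.107 m / 0.8 = 0.1338, 0.103 m / 0.8 = 0.1288.

>>> {"name": "play_rows", "arguments": {
  "motion": [
    [[-0.0013, 0.0038, 0.0375, 0, 0, 0], [-0.0013, 0.0038, 0.075, 0, 0, 0], [-0.0013, 0.0038, 0.1, 0, 0, 0], [-0.0013, 0.0038, 0.1188, 0, 0, 0], [-0.0013, 0.0038, 0.1288, 0, 0, 0], [-0.0013, 0.0038, 0.1338, 0, 0, 0], [-0.0013, 0.0038, 0.1338, 0, 0, 0], [-0.0013, 0.0038, 0.1338, 0, 0, 0]]
  ]
}}

```text
time_s: 8.43
position: [0.4022, -0.173, 0.0395]
tcp_rot: [[0.954, 0.3, 0.001], [0.3, -0.954, -0.0], [0.0, 0.001, -1.0]]
force: [-0.1, -0.7, -2.0]
opening: 0.333
grasp_force: 30.0
```

```bash
python3 s.py .401 -.172 .032
```

```text
8.4333 [ 0.4022 -0.173   0.0395] [[0.9539, 0.3, 0.0006], [0.3, -0.9539, -0.0004], [0.0004, 0.0006, -1.0]] 0.33330811732942367 29.995345621282468 [-0.1 -0.7 -2. ]
tool shift [-0.0009 -0.0014  0.0075]
```

Converted, 0.006 m / 0.8 = 0.0075, 0.005 m / 0.8 = 0.0063.

>>> {"name": "play_rows", "arguments": {
  "motion": [
    [[0, 0, 0.0025, 0, 0, 0], [0, 0, 0.005, 0, 0, 0], [0, 0, 0.0063, 0, 0, 0], [0, 0, 0.0075, 0, 0, 0], [0, 0, 0.0075, 0, 0, 0], [0, 0, 0.0075, 0, 0, 0]]
  ]
}}

```text
time_s: 8.93
position: [0.4019, -0.1734, 0.0331]
tcp_rot: [[0.954, 0.299, 0.0], [0.299, -0.954, -0.0], [0.0, 0.0, -1.0]]
force: [0.3, 0.1, -1.7]
opening: 0.332
grasp_force: 30.0
```

Converted, 0.001 m / 0.8 = 0.0013.

>>> {"name": "play_rows", "arguments": {
  "motion": [
    [[0, 0, 0.0013, 0, 0, 0], [0, 0, 0.0013, 0, 0, 0], [0, 0, 0.0013, 0, 0, 0]]
  ]
}}

```text
time_s: 9.18
position: [0.4019, -0.1735, 0.0327]
tcp_rot: [[0.954, 0.299, 0.001], [0.299, -0.954, -0.001], [0.0, 0.001, -1.0]]
force: [-0.4, 0.1, 5.5]
opening: 0.338
grasp_force: 30.0
```

Contact: the force went from −1.7 N to +5.5 N at the expected height. Releasing.

>>> {"name": "play_rows", "arguments": {
  "motion": [
    [[0, 0, 0, 0, 0, 0], [0, 0, 0, 0, 0, 0], [0, 0, 0, 0, 0, 0], [0, 0, 0, 0, 0, 0], [0, 0, 0, 0, 0, 0]]
  ],
  "fingers": 0.055
}}

```text
time_s: 9.6
position: [0.4018, -0.1734, 0.032]
tcp_rot: [[0.954, 0.299, -0.0], [0.299, -0.954, 0.0], [-0.0, -0.0, -1.0]]
force: [0.1, 0.2, -0.6]
opening: 0.597
grasp_force: 0.0
```

Converted, -0.13 m / 0.8 = -0.1625, -0.11 m / 0.8 = -0.1375.

>>> {"name": "play_rows", "arguments": {
  "motion": [
    [[0, 0, -0.0063, 0, 0, 0], [0, 0, -0.025, 0, 0, 0], [0, 0, -0.0625, 0, 0, 0], [0, 0, -0.1, 0, 0, 0], [0, 0, -0.1375, 0, 0, 0], [0, 0, -0.1625, 0, 0, 0], [0, 0, -0.1625, 0, 0, 0]]
  ]
}}

```text
time_s: 10.18
position: [0.4038, -0.1747, 0.1659]
tcp_rot: [[0.954, 0.299, 0.007], [0.299, -0.954, -0.005], [0.005, 0.007, -1.0]]
force: [0.5, -0.3, -0.0]
opening: 0.629
grasp_force: 0.0
```

```bash
python3 s.py .58 .361 .20; python3 - <<'E'
from h import *
d=imaging.capture('wrist')
print(proj(d,[(.401,-.172,.042)])[0])
cv2.imwrite('pics/w4.png',d['frame'][:,:,::-1])
E
```

```text
10.1833 [ 0.4038 -0.1747  0.1659] [[0.9541, 0.2994, 0.0069], [0.2995, -0.9541, -0.0053], [0.005, 0.0072, -1.0]] 0.6288245153549655 0.0 [ 0.5 -0.3 -0. ]
tool shift [ 0.3287 -0.4581 -0.0358]
[310.97333989 242.77962904]
```

View pics/w4.png

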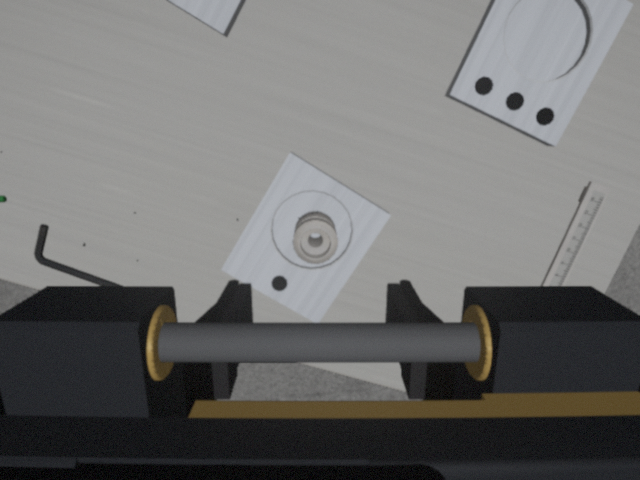

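The short mandrel stands upright inside the one-stud pocket at (315,240). Next, the middle one.

Converted, -0.457 m / 0.8 = -0.5713, 0.324 m / 0.8 = 0.405.

>>> {"name": "play_rows", "arguments": {
  "motion": [
    [[0.405, -0.5713, -0.0375, 0, 0, 0], [0.405, -0.5713, -0.0375, 0, 0, 0], [0.405, -0.5713, -0.0375, 0, 0, 0], [0.405, -0.5713, -0.0375, 0, 0, 0], [0.405, -0.5713, -0.0375, 0, 0, 0], [0.405, -0.5713, -0.0375, 0, 0, 0], [0.405, -0.5713, -0.0375, 0, 0, 0], [0.405, -0.5713, -0.0375, 0, 0, 0]]
  ],
  "fingers": 0.072
}}

```text
time_s: 10.9
position: [0.5033, 0.1454, 0.1783]
tcp_rot: [[0.954, 0.299, -0.004], [0.299, -0.954, -0.0], [-0.003, -0.001, -1.0]]
force: [0.9, 0.4, -0.1]
opening: 0.824
grasp_force: 0.0
```

```bash
python3 s.py .579 .361 .20
```

```text
10.9 [0.5033 0.1454 0.1783] [[0.9541, 0.2994, -0.0035], [0.2994, -0.9541, -0.0004], [-0.0035, -0.0007, -1.0]] 0.8239453157123148 0.0 [ 0.9  0.4 -0.1]
tool shift [ 0.1367 -0.183  -0.022 ]
```

Converted, -0.183 m / 0.8 = -0.2288, 0.137 m / 0.8 = 0.1713.

>>> {"name": "play_rows", "arguments": {
  "motion": [
    [[0.1713, -0.2288, -0.025, 0, 0, 0], [0.1713, -0.2288, -0.025, 0, 0, 0], [0.1713, -0.2288, -0.025, 0, 0, 0], [0.1713, -0.2288, -0.025, 0, 0, 0], [0.1713, -0.2288, -0.025, 0, 0, 0], [0.1713, -0.2288, -0.025, 0, 0, 0], [0.1713, -0.2288, -0.025, 0, 0, 0], [0.1713, -0.2288, -0.025, 0, 0, 0]]
  ]
}}

```text
time_s: 11.57
position: [0.5791, 0.3595, 0.1973]
tcp_rot: [[0.954, 0.301, -0.004], [0.301, -0.954, -0.002], [-0.004, 0.001, -1.0]]
force: [-0.7, -0.3, -0.7]
opening: 0.827
grasp_force: 0.0
```

```bash
python3 - <<'E'
from h import *
d=imaging.capture('wrist'); cv2.imwrite('pics/w5.png',d['frame'][:,:,::-1])
for n,p,r,h in (('mandrel_tall',(.581,.2135),.0175,.066),('mandrel_middle',(.579,.362),.0205,.052)):
    o=pick('wrist',d,n,(*p,h/2))
    if o: x,f=fit([(d,o)],lambda p:cyl(p,r,h),p,[.008,.008]); print(n,x.round(4),round(f,3))
E
python3 s.py .579 .361 .031
```

```text
mandrel_middle [0.5818 0.3609] 0.072
11.7167 [0.5792 0.3572 0.1984] [[0.9545, 0.2981, -0.0034], [0.2981, -0.9545, -0.0019], [-0.0038, 0.0008, -1.0]] 0.8295272982080459 0.0 [ 0.  -1.2  0.3]
tool shift [ 0.0016 -0.0038  0.1674]
```

View pics/w5.png

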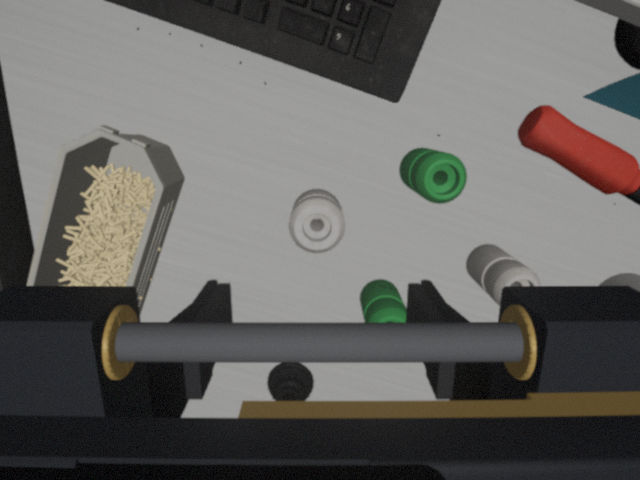

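The middle mandrel's bore shows at (317,225), centred between the pads, and the nearest obstacles are clear.

Converted, 0.167 m / 0.8 = 0.2088, -0.003 m / 0.8 = -0.0038.

>>> {"name": "play_rows", "arguments": {
  "motion": [
    [[0.0038, -0.0038, 0.0438, 0, 0, 0], [0.0038, -0.0038, 0.0875, 0, 0, 0], [0.0038, -0.0038, 0.1313, 0, 0, 0], [0.0038, -0.0038, 0.1625, 0, 0, 0], [0.0038, -0.0038, 0.1875, 0, 0, 0], [0.0038, -0.0038, 0.2025, 0, 0, 0], [0.0038, -0.0038, 0.2088, 0, 0, 0], [0.0038, -0.0038, 0.2088, 0, 0, 0]]
  ]
}}

```text
time_s: 12.38
position: [0.5818, 0.3615, 0.032]
tcp_rot: [[0.955, 0.298, -0.002], [0.298, -0.955, -0.001], [-0.002, 0.0, -1.0]]
force: [-0.3, 0.2, 0.0]
opening: 0.826
grasp_force: 0.0
```

>>> {"name": "play_rows", "arguments": {
  "motion": [
    [[0, 0, 0, 0, 0, 0], [0, 0, 0, 0, 0, 0], [0, 0, 0, 0, 0, 0], [0, 0, 0, 0, 0, 0], [0, 0, 0, 0, 0, 0], [0, 0, 0, 0, 0, 0], [0, 0, 0, 0, 0, 0], [0, 0, 0, 0, 0, 0]]
  ],
  "fingers": 0.03
}}

```text
time_s: 13.05
position: [0.5826, 0.3626, 0.0335]
tcp_rot: [[0.954, 0.299, 0.001], [0.299, -0.954, -0.0], [0.001, 0.0, -1.0]]
force: [0.5, -1.3, 4.1]
opening: 0.447
grasp_force: 30.0
```

Converted, -0.13 m / 0.8 = -0.1625, -0.115 m / 0.8 = -0.1438.

>>> {"name": "play_rows", "arguments": {
  "motion": [
    [[0, 0, -0.01, 0, 0, 0], [0, 0, -0.0313, 0, 0, 0], [0, 0, -0.0688, 0, 0, 0], [0, 0, -0.1063, 0, 0, 0], [0, 0, -0.1438, 0, 0, 0], [0, 0, -0.1625, 0, 0, 0], [0, 0, -0.1625, 0, 0, 0]]
  ]
}}

```text
time_s: 13.63
position: [0.5842, 0.3639, 0.167]
tcp_rot: [[0.954, 0.299, 0.007], [0.299, -0.954, 0.003], [0.007, -0.001, -1.0]]
force: [1.2, 0.6, -4.3]
opening: 0.447
grasp_force: 30.0
```

>>> {"name": "play_rows", "arguments": {
  "motion": [
    [[-0.0075, 0.0225, 0, 0, 0, 0], [-0.0213, 0.065, 0, 0, 0, 0], [-0.035, 0.1088, 0, 0, 0, 0], [-0.05, 0.1538, 0, 0, 0, 0], [-0.065, 0.1988, 0, 0, 0, 0], [-0.0788, 0.2438, 0, 0, 0, 0], [-0.0938, 0.2875, 0, 0, 0, 0], [-0.1075, 0.33, 0, 0, 0, 0]]
  ]
}}

```text
time_s: 14.3
position: [0.5769, 0.0834, 0.1606]
tcp_rot: [[0.954, 0.299, -0.005], [0.299, -0.954, 0.0], [-0.005, -0.002, -1.0]]
force: [1.1, 0.8, -5.2]
opening: 0.446
grasp_force: 30.0
```

```bash
python3 s.py .578 -.051 .16
```

```text
14.3 [0.5769 0.0834 0.1606] [[0.9542, 0.2991, -0.0051], [0.2991, -0.9542, 0.0003], [-0.0048, -0.0019, -1.0]] 0.44633533386996266 29.995737349090632 [ 1.1  0.8 -5.2]
tool shift [-0.0392  0.1286  0.0006]
```

Converted, 0.127 m / 0.8 = 0.1588, 0.12 m / 0.8 = 0.15.

>>> {"name": "play_rows", "arguments": {
  "motion": [
    [[-0.0138, 0.0438, 0, 0, 0, 0], [-0.0275, 0.0875, 0, 0, 0, 0], [-0.0388, 0.125, 0, 0, 0, 0], [-0.0463, 0.15, 0, 0, 0, 0], [-0.0488, 0.1588, 0, 0, 0, 0], [-0.0488, 0.1588, 0, 0, 0, 0], [-0.0488, 0.1588, 0, 0, 0, 0], [-0.0488, 0.1588, 0, 0, 0, 0]]
  ]
}}

```text
time_s: 14.97
position: [0.579, -0.0462, 0.162]
tcp_rot: [[0.954, 0.3, -0.002], [0.3, -0.954, 0.001], [-0.002, -0.002, -1.0]]
force: [0.2, 0.8, -4.5]
opening: 0.445
grasp_force: 30.0
```

```bash
python3 s.py .578 -.051 .045
```

```text
14.9667 [ 0.579  -0.0462  0.162 ] [[0.9539, 0.3, -0.0024], [0.3001, -0.9539, 0.0015], [-0.0019, -0.0021, -1.0]] 0.44480971037485434 29.994163949086214 [ 0.2  0.8 -4.5]
tool shift [-0.0022  0.0046  0.1169]
```

Converted, 0.114 m / 0.8 = 0.1425, 0.003 m / 0.8 = 0.0038.

>>> {"name": "play_rows", "arguments": {
  "motion": [
    [[-0.0019, 0.0038, 0.0375, 0, 0, 0], [-0.0019, 0.0038, 0.075, 0, 0, 0], [-0.0019, 0.0038, 0.1063, 0, 0, 0], [-0.0019, 0.0038, 0.125, 0, 0, 0], [-0.0019, 0.0038, 0.1375, 0, 0, 0], [-0.0019, 0.0038, 0.1425, 0, 0, 0], [-0.0019, 0.0038, 0.1425, 0, 0, 0], [-0.0019, 0.0038, 0.1425, 0, 0, 0]]
  ]
}}

```text
time_s: 15.63
position: [0.5802, -0.0506, 0.0495]
tcp_rot: [[0.954, 0.3, 0.001], [0.3, -0.954, -0.0], [0.001, 0.001, -1.0]]
force: [0.1, 0.2, -4.2]
opening: 0.449
grasp_force: 30.0
```

Converted, 0.004 m / 0.8 = 0.005, 0.001 m / 0.8 = 0.0013.

>>> {"name": "play_rows", "arguments": {
  "motion": [
    [[0, 0, 0.0013, 0, 0, 0], [0, 0, 0.0025, 0, 0, 0], [0, 0, 0.0038, 0, 0, 0], [0, 0, 0.005, 0, 0, 0], [0, 0, 0.005, 0, 0, 0], [0, 0, 0.005, 0, 0, 0]]
  ]
}}

```text
time_s: 16.13
position: [0.5794, -0.0512, 0.045]
tcp_rot: [[0.954, 0.299, 0.0], [0.299, -0.954, -0.0], [0.0, 0.0, -1.0]]
force: [-0.3, 0.5, -5.6]
opening: 0.449
grasp_force: 30.0
```

Converted, 0.0045 m / 0.8 = 0.0056, 0.004 m / 0.8 = 0.005.

>>> {"name": "play_rows", "arguments": {
  "motion": [
    [[0, 0, 0.0013, 0, 0, 0], [0, 0, 0.0025, 0, 0, 0], [0, 0, 0.0038, 0, 0, 0], [0, 0, 0.005, 0, 0, 0], [0, 0, 0.0056, 0, 0, 0], [0, 0, 0.0056, 0, 0, 0], [0, 0, 0.0056, 0, 0, 0]]
  ]
}}

```text
time_s: 16.72
position: [0.5794, -0.0511, 0.0403]
tcp_rot: [[0.954, 0.299, -0.0], [0.299, -0.954, 0.0], [-0.0, -0.0, -1.0]]
force: [-0.3, -0.1, -5.2]
opening: 0.449
grasp_force: 30.0
```

>>> {"name": "play_rows", "arguments": {
  "motion": [
    [[0, 0, 0.0013, 0, 0, 0], [0, 0, 0.0013, 0, 0, 0], [0, 0, 0.0013, 0, 0, 0]]
  ]
}}

```text
time_s: 16.97
position: [0.5796, -0.0511, 0.0396]
tcp_rot: [[0.954, 0.299, 0.0], [0.299, -0.954, -0.0], [0.0, 0.0, -1.0]]
force: [-0.1, 0.9, -4.1]
opening: 0.449
grasp_force: 30.0
```

Converted, 0.0005 m / 0.8 = 0.0006.

>>> {"name": "play_rows", "arguments": {
  "motion": [
    [[0, 0, 0.0006, 0, 0, 0], [0, 0, 0.0006, 0, 0, 0], [0, 0, 0.0006, 0, 0, 0]]
  ]
}}

```text
time_s: 17.22
position: [0.5796, -0.0512, 0.0395]
tcp_rot: [[0.954, 0.299, 0.001], [0.299, -0.954, -0.0], [0.001, 0.0, -1.0]]
force: [-1.3, -0.4, 1.7]
opening: 0.446
grasp_force: 30.0
```

Contact: the force rose from −4.1 N to +1.7 N. Releasing and retreating.

Converted, 0.0003 m / 0.8 = 0.0004.

>>> {"name": "play_rows", "arguments": {
  "motion": [
    [[0, 0, 0.0004, 0, 0, 0], [0, 0, 0.0004, 0, 0, 0], [0, 0, 0.0004, 0, 0, 0]]
  ]
}}

```text
time_s: 17.47
position: [0.5796, -0.0512, 0.0394]
tcp_rot: [[0.954, 0.299, 0.001], [0.299, -0.954, -0.0], [0.001, 0.0, -1.0]]
force: [-2.0, 0.6, 5.5]
opening: 0.444
grasp_force: 30.0
```

>>> {"name": "play_rows", "arguments": {
  "motion": [
    [[0, 0, 0, 0, 0, 0], [0, 0, 0, 0, 0, 0], [0, 0, 0, 0, 0, 0], [0, 0, 0, 0, 0, 0], [0, 0, 0, 0, 0, 0], [0, 0, 0, 0, 0, 0]]
  ],
  "fingers": 0.065
}}

```text
time_s: 17.97
position: [0.5794, -0.0511, 0.0384]
tcp_rot: [[0.954, 0.299, -0.0], [0.299, -0.954, 0.0], [-0.0, -0.0, -1.0]]
force: [0.1, -0.4, 0.2]
opening: 0.733
grasp_force: 0.0
```

Converted, -0.16 m / 0.8 = -0.2, -0.14 m / 0.8 = -0.175.

>>> {"name": "play_rows", "arguments": {
  "motion": [
    [[0, 0, -0.0063, 0, 0, 0], [0, 0, -0.025, 0, 0, 0], [0, 0, -0.0625, 0, 0, 0], [0, 0, -0.1, 0, 0, 0], [0, 0, -0.1375, 0, 0, 0], [0, 0, -0.175, 0, 0, 0], [0, 0, -0.2, 0, 0, 0], [0, 0, -0.2, 0, 0, 0]]
  ]
}}

```text
time_s: 18.63
position: [0.5824, -0.0518, 0.204]
tcp_rot: [[0.954, 0.299, 0.01], [0.299, -0.954, -0.003], [0.009, 0.006, -1.0]]
force: [1.4, -1.2, 0.0]
opening: 0.75
grasp_force: 0.0
```

```bash
python3 s.py .581 .2125 .20; python3 - <<'E'
from h import *
d=imaging.capture('wrist')
cv2.imwrite('pics/w6.png',d['frame'][:,:,::-1])
E
```

```text
18.6333 [ 0.5824 -0.0518  0.204 ] [[0.9541, 0.2993, 0.0103], [0.2993, -0.9541, -0.0029], [0.0089, 0.0058, -0.9999]] 0.7499573203675483 0.0 [ 1.4 -1.2  0. ]
tool shift [ 0.0777 -0.2526  0.0032]
```

View pics/w6.png

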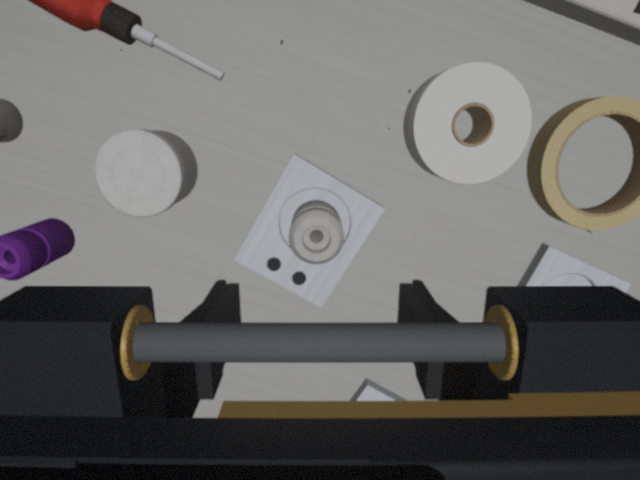

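The middle mandrel stands upright in the two-stud pocket at (316,237). Now the tall one.

Converted, -0.254 m / 0.8 = -0.3175, 0.078 m / 0.8 = 0.0975.

>>> {"name": "play_rows", "arguments": {
  "motion": [
    [[0.0975, -0.3175, 0, 0, 0, 0], [0.0975, -0.3175, 0, 0, 0, 0], [0.0975, -0.3175, 0, 0, 0, 0], [0.0975, -0.3175, 0, 0, 0, 0], [0.0975, -0.3175, 0, 0, 0, 0], [0.0975, -0.3175, 0, 0, 0, 0], [0.0975, -0.3175, 0, 0, 0, 0], [0.0975, -0.3175, 0, 0, 0, 0]]
  ],
  "fingers": 0.068
}}

```text
time_s: 19.35
position: [0.5762, 0.2188, 0.1969]
tcp_rot: [[0.953, 0.304, -0.003], [0.304, -0.953, 0.001], [-0.002, -0.002, -1.0]]
force: [-0.8, -0.5, 0.2]
opening: 0.787
grasp_force: 0.0
```

```bash
python3 - <<'E'
from h import *
for i in range(2): d=imaging.capture('wrist')
cv2.imwrite('pics/w7.png',d['frame'][:,:,::-1])
for n,p,r,h in (('mandrel_tall',(.581,.2135),.0175,.066),):
    o=pick('wrist',d,n,(*p,h/2))
    if o: x,f=fit([(d,o)],lambda p:cyl(p,r,h),p,[.008,.008]); print(n,x.round(4),round(f,3))
E
python3 s.py .581 .2125 .036
```

```text
mandrel_tall [0.5839 0.2124] 0.084
19.5 [0.577  0.2139 0.1973] [[0.9541, 0.2994, -0.0025], [0.2994, -0.9541, -0.0011], [-0.0028, 0.0003, -1.0]] 0.7815004519396924 0.0 [-0.6  0.2 -0.3]
tool shift [0.0038 0.0025 0.1613]
```

View pics/w7.png

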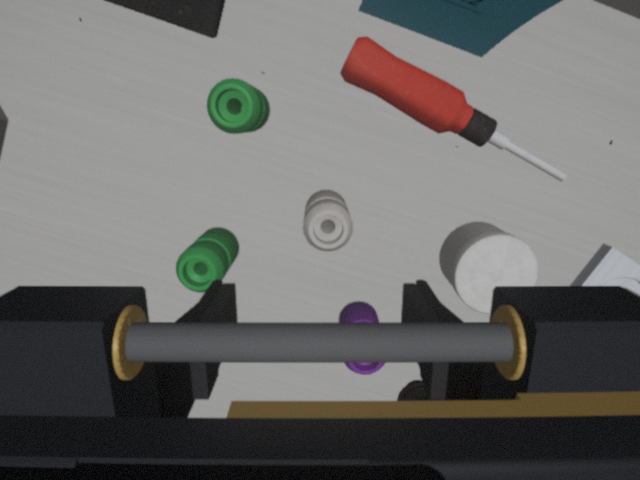

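The tall mandrel's bore shows at (328,226), about 3 mm to the right of the tool axis and 5 mm ahead. Both greens are clear of the fingers.

Converted, 0.161 m / 0.8 = 0.2013, 0.003 m / 0.8 = 0.0038.

>>> {"name": "play_rows", "arguments": {
  "motion": [
    [[0.0063, 0.0038, 0.0375, 0, 0, 0], [0.0063, 0.0038, 0.0813, 0, 0, 0], [0.0063, 0.0038, 0.125, 0, 0, 0], [0.0063, 0.0038, 0.1625, 0, 0, 0], [0.0063, 0.0038, 0.185, 0, 0, 0], [0.0063, 0.0038, 0.1963, 0, 0, 0], [0.0063, 0.0038, 0.2013, 0, 0, 0], [0.0063, 0.0038, 0.2013, 0, 0, 0]]
  ]
}}

```text
time_s: 20.17
position: [0.5836, 0.212, 0.0371]
tcp_rot: [[0.955, 0.298, -0.001], [0.298, -0.955, -0.0], [-0.001, -0.0, -1.0]]
force: [-0.0, -0.1, 0.8]
opening: 0.784
grasp_force: 0.0
```

>>> {"name": "play_rows", "arguments": {
  "motion": [
    [[0, 0, 0, 0, 0, 0], [0, 0, 0, 0, 0, 0], [0, 0, 0, 0, 0, 0], [0, 0, 0, 0, 0, 0], [0, 0, 0, 0, 0, 0], [0, 0, 0, 0, 0, 0], [0, 0, 0, 0, 0, 0], [0, 0, 0, 0, 0, 0]]
  ],
  "fingers": 0.025
}}

```text
time_s: 20.83
position: [0.5838, 0.2132, 0.038]
tcp_rot: [[0.954, 0.299, 0.001], [0.299, -0.954, -0.0], [0.001, 0.0, -1.0]]
force: [0.5, -0.8, 3.3]
opening: 0.38
grasp_force: 30.0
```

Converted, -0.14 m / 0.8 = -0.175, -0.135 m / 0.8 = -0.1688.

>>> {"name": "play_rows", "arguments": {
  "motion": [
    [[0, 0, -0.01, 0, 0, 0], [0, 0, -0.0313, 0, 0, 0], [0, 0, -0.0688, 0, 0, 0], [0, 0, -0.1063, 0, 0, 0], [0, 0, -0.1438, 0, 0, 0], [0, 0, -0.1688, 0, 0, 0], [0, 0, -0.175, 0, 0, 0]]
  ]
}}

```text
time_s: 21.42
position: [0.5853, 0.2138, 0.1814]
tcp_rot: [[0.954, 0.299, 0.007], [0.299, -0.954, 0.001], [0.007, 0.001, -1.0]]
force: [0.8, -0.4, -3.7]
opening: 0.378
grasp_force: 30.0
```

Converted, 0.266 m / 0.8 = 0.3325, 0.23 m / 0.8 = 0.2875.

>>> {"name": "play_rows", "arguments": {
  "motion": [
    [[-0.0075, 0.0225, 0, 0, 0, 0], [-0.0213, 0.065, 0, 0, 0, 0], [-0.0363, 0.1088, 0, 0, 0, 0], [-0.0513, 0.1538, 0, 0, 0, 0], [-0.0663, 0.1988, 0, 0, 0, 0], [-0.0813, 0.2438, 0, 0, 0, 0], [-0.0963, 0.2875, 0, 0, 0, 0], [-0.1113, 0.3325, 0, 0, 0, 0]]
  ]
}}

```text
time_s: 22.08
position: [0.5765, -0.0683, 0.1759]
tcp_rot: [[0.954, 0.299, -0.004], [0.299, -0.954, 0.001], [-0.003, -0.002, -1.0]]
force: [0.5, 0.7, -4.2]
opening: 0.382
grasp_force: 30.0
```

```bash
python3 s.py .5748 -.28 .178
```

```text
22.0833 [ 0.5765 -0.0683  0.1759] [[0.9542, 0.2992, -0.0036], [0.2992, -0.9542, 0.0014], [-0.003, -0.0025, -1.0]] 0.38154162510641254 29.99894498130743 [ 0.5  0.7 -4.2]
tool shift [-0.0649  0.2015 -0.0024]
```

Converted, 0.2 m / 0.8 = 0.25, 0.19 m / 0.8 = 0.2375.

>>> {"name": "play_rows", "arguments": {
  "motion": [
    [[-0.0138, 0.0438, 0, 0, 0, 0], [-0.0275, 0.0875, 0, 0, 0, 0], [-0.0413, 0.1313, 0, 0, 0, 0], [-0.055, 0.175, 0, 0, 0, 0], [-0.0675, 0.2125, 0, 0, 0, 0], [-0.0763, 0.2375, 0, 0, 0, 0], [-0.0806, 0.25, 0, 0, 0, 0], [-0.0806, 0.25, 0, 0, 0, 0]]
  ]
}}

```text
time_s: 22.75
position: [0.5756, -0.2794, 0.176]
tcp_rot: [[0.955, 0.296, -0.002], [0.296, -0.955, 0.001], [-0.001, -0.001, -1.0]]
force: [-0.6, 0.0, -5.4]
opening: 0.382
grasp_force: 30.0
```

```bash
python3 - <<'E'
from h import *
for i in range(3): d=imaging.capture('wrist')
o=pick('wrist',d,'pocket_3',(.5748,-.28,.01))
if o: print(fit([(d,o)],box,(.5748,-.28,-.11),[.008,.008,.1]))
E
python3 s.py .5748 -.28 .05
```

```text
(array([ 0.57419497, -0.27994537, -0.11846852]), np.float64(0.2856094539165497))
22.95 [ 0.576  -0.2749  0.1769] [[0.9537, 0.3007, -0.0018], [0.3007, -0.9537, 0.0022], [-0.001, -0.0026, -1.0]] 0.38456625482419105 29.998200094123604 [-0.6  0.2 -2.9]
tool shift [-0.0026  0.0048  0.1269]
```

Converted, 0.125 m / 0.8 = 0.1563, 0.11 m / 0.8 = 0.1375.

>>> {"name": "play_rows", "arguments": {
  "motion": [
    [[-0.0025, 0.005, 0.0375, 0, 0, 0], [-0.0025, 0.005, 0.075, 0, 0, 0], [-0.0025, 0.005, 0.1125, 0, 0, 0], [-0.0025, 0.005, 0.1375, 0, 0, 0], [-0.0025, 0.005, 0.15, 0, 0, 0], [-0.0025, 0.005, 0.1563, 0, 0, 0], [-0.0025, 0.005, 0.1563, 0, 0, 0], [-0.0025, 0.005, 0.1563, 0, 0, 0]]
  ]
}}

```text
time_s: 23.62
position: [0.5767, -0.2817, 0.0537]
tcp_rot: [[0.954, 0.3, 0.002], [0.3, -0.954, -0.001], [0.001, 0.002, -1.0]]
force: [-0.1, 0.3, -2.9]
opening: 0.378
grasp_force: 30.0
```

>>> {"name": "play_rows", "arguments": {
  "motion": [
    [[0, 0, 0.0013, 0, 0, 0], [0, 0, 0.0025, 0, 0, 0], [0, 0, 0.0038, 0, 0, 0], [0, 0, 0.005, 0, 0, 0], [0, 0, 0.005, 0, 0, 0], [0, 0, 0.005, 0, 0, 0]]
  ]
}}

```text
time_s: 24.12
position: [0.5757, -0.2818, 0.0487]
tcp_rot: [[0.954, 0.299, 0.0], [0.299, -0.954, -0.0], [0.0, 0.0, -1.0]]
force: [0.8, -0.1, -2.9]
opening: 0.38
grasp_force: 30.0
```

Position is good, within 2 mm. About 4.7 mm left to go.

Converted, 0.004 m / 0.8 = 0.005, 0.0035 m / 0.8 = 0.0044.

>>> {"name": "play_rows", "arguments": {
  "motion": [
    [[0, 0, 0.0013, 0, 0, 0], [0, 0, 0.0025, 0, 0, 0], [0, 0, 0.0038, 0, 0, 0], [0, 0, 0.0044, 0, 0, 0], [0, 0, 0.005, 0, 0, 0], [0, 0, 0.005, 0, 0, 0], [0, 0, 0.005, 0, 0, 0]]
  ]
}}

```text
time_s: 24.7
position: [0.5757, -0.2817, 0.0445]
tcp_rot: [[0.954, 0.299, -0.0], [0.299, -0.954, 0.0], [-0.0, -0.0, -1.0]]
force: [-0.2, 0.4, -4.0]
opening: 0.379
grasp_force: 30.0
```

>>> {"name": "play_rows", "arguments": {
  "motion": [
    [[0, 0, 0.0006, 0, 0, 0], [0, 0, 0.0009, 0, 0, 0], [0, 0, 0.0009, 0, 0, 0]]
  ]
}}

```text
time_s: 24.95
position: [0.5758, -0.2818, 0.0441]
tcp_rot: [[0.954, 0.299, 0.0], [0.299, -0.954, -0.0], [0.0, 0.0, -1.0]]
force: [0.3, 0.3, -2.2]
opening: 0.386
grasp_force: 30.0
```

Converted, 0.0005 m / 0.8 = 0.0006.

>>> {"name": "play_rows", "arguments": {
  "motion": [
    [[0, 0, 0.0006, 0, 0, 0], [0, 0, 0.0006, 0, 0, 0], [0, 0, 0.0006, 0, 0, 0]]
  ]
}}

```text
time_s: 25.2
position: [0.5759, -0.2819, 0.044]
tcp_rot: [[0.954, 0.299, 0.0], [0.299, -0.954, -0.0], [0.0, 0.0, -1.0]]
force: [-1.5, 1.4, 3.0]
opening: 0.38
grasp_force: 30.0
```

Contact. A slight press, then release and retreat.

Converted, 0.0002 m / 0.8 = 0.0003.

>>> {"name": "play_rows", "arguments": {
  "motion": [
    [[0, 0, 0.0003, 0, 0, 0], [0, 0, 0.0003, 0, 0, 0]]
  ]
}}

```text
time_s: 25.37
position: [0.5759, -0.2818, 0.044]
tcp_rot: [[0.954, 0.299, 0.0], [0.299, -0.954, -0.0], [0.0, 0.0, -1.0]]
force: [-1.3, 0.7, 5.0]
opening: 0.382
grasp_force: 30.0
```

>>> {"name": "play_rows", "arguments": {
  "motion": [
    [[0, 0, 0, 0, 0, 0], [0, 0, 0, 0, 0, 0], [0, 0, 0, 0, 0, 0], [0, 0, 0, 0, 0, 0], [0, 0, 0, 0, 0, 0], [0, 0, 0, 0, 0, 0]]
  ],
  "fingers": 0.06
}}

```text
time_s: 25.87
position: [0.5758, -0.2818, 0.043]
tcp_rot: [[0.954, 0.299, -0.0], [0.299, -0.954, 0.0], [-0.0, -0.0, -1.0]]
force: [-0.5, -0.4, -0.8]
opening: 0.67
grasp_force: 0.0
```

Converted, -0.18 m / 0.8 = -0.225, -0.14 m / 0.8 = -0.175.

>>> {"name": "play_rows", "arguments": {
  "motion": [
    [[0, 0, -0.0063, 0, 0, 0], [0, 0, -0.025, 0, 0, 0], [0, 0, -0.0625, 0, 0, 0], [0, 0, -0.1, 0, 0, 0], [0, 0, -0.1375, 0, 0, 0], [0, 0, -0.175, 0, 0, 0], [0, 0, -0.225, 0, 0, 0], [0, 0, -0.225, 0, 0, 0]]
  ]
}}

```text
time_s: 26.53
position: [0.5798, -0.2844, 0.2322]
tcp_rot: [[0.954, 0.299, 0.014], [0.299, -0.954, -0.01], [0.01, 0.013, -1.0]]
force: [0.9, -1.3, 1.1]
opening: 0.689
grasp_force: 0.0
```

```bash
python3 s.py; python3 - <<'E'
from h import *
d=imaging.capture('wrist'); s=imaging.capture('side')
w=d['frame'][:,:,::-1]; q=cv2.resize(s['frame'][170:410,180:500],(640,480))[:,:,::-1]
cv2.imwrite('pics/w8.png',cv2.resize(np.vstack([w,q]),(400*1,600)))
E
```

```text
26.5333 [ 0.5798 -0.2844  0.2322] [[0.9541, 0.2992, 0.0136], [0.2994, -0.9541, -0.0096], [0.0101, 0.0133, -0.9999]] 0.6889081059932146 0.0 [ 0.9 -1.3  1.1]
```

View pics/w8.png

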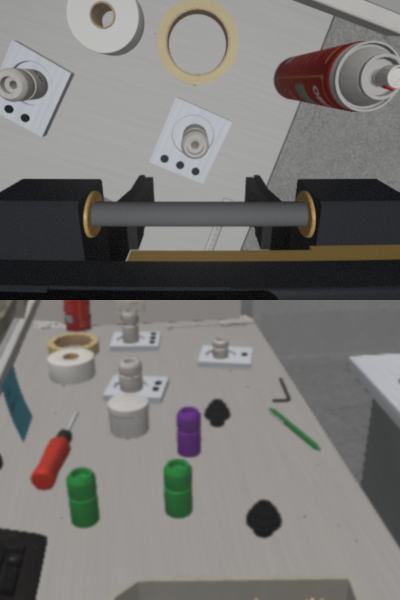

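The wrist half of the picture shows the tall mandrel upright in the three-stud pocket at (193,140). The side half shows all three standing at (130,325), (130,372) and (220,347), with the hubs, tin and decoys untouched. Letting the arm settle, then handing in.

>>> {"name": "play_rows", "arguments": {
  "motion": [
    [[0, 0, 0, 0, 0, 0], [0, 0, 0, 0, 0, 0], [0, 0, 0, 0, 0, 0], [0, 0, 0, 0, 0, 0]]
  ]
}}

```text
time_s: 26.97
position: [0.5751, -0.2813, 0.2215]
tcp_rot: [[0.954, 0.299, -0.003], [0.299, -0.954, 0.002], [-0.002, -0.003, -1.0]]
force: [0.2, 0.3, 0.2]
opening: 0.688
grasp_force: 0.0
```

```bash
python3 -c "
from rig import bot
print(bot.hand_in())"
```

```text
the job is handed in; nothing more can be done
None
```

I put all three mandrels upright in their holders (short in the one-stud, middle in the two-stud, tall in the three-stud), left the hubs and tin where they stood, and handed the job in at about 27 s; the hand-in returned no verdict.

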